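Set up the prize fondue set

TASK

Set up the one-person fondue set on its round board for the prize table: stand the burner in the middle of the board, put the stand centred over it, then the pot centred on the stand between the leg tips, and finally the lid properly on the pot. Set each piece down, do not drop it, let go of everything, and leave the other prizes (jar, pepper mill, cheese box) where they are.

Things in the scene. Friction and masses are not known exactly. Their poses are not given: they have to be found in the camera images.
- board_top (a point): Round dark wooden board, 190 mm across, 14 mm thick, lying fixed on the table, with a bright metal disc 74 mm across let in flush at its middle. This point is the centre of its top face; z up.
- burner_c (a point): Small steel paste burner, upright: round cup 56 mm across and 30 mm tall, with a collar 44 mm across and 8 mm tall on it (total 38 mm, mass about 0.14 kg), dark mouth on top. This point is its centre, 19 mm above its underside; z up.
- stand_c (a point): Dark steel pot stand, 91 mm tall, 0.28 kg: a level cross of two 10 mm square bars, 75 to 85 mm above the feet, its arms along this point's x and y axes; four 10 mm legs 63 mm from the middle, their tips 6 mm above the cross to fence in the pot's foot. Open between and below the arms; an arm can be gripped across, 35 mm from the middle. Point: on the centre line, 45.5 mm above the feet; z up.
- pot_c (a point): Reddish-brown stoneware fondue pot, open on top, 0.42 kg: 116 mm across, 58 mm tall, wall 8 mm thick and upright in its top 32 mm, foot 88 mm across, inner floor 8 mm up. A stub handle, 24 mm wide, points along this point's -x to 128 mm from the middle. It can be gripped by the rim wall from above, one finger inside. Point: on the centre line, 29 mm above the underside and below the rim; z up.
- lid_c (a point): Lid of the pot, right way up, 0.16 kg: stoneware disc 114 mm across, 8 mm thick, with a step 86 mm across and 6 mm deep below it that drops into the pot's 100 mm mouth, so the disc lies on the rim; in the middle a pale wooden knob 26 mm across, rising 32 mm above the disc. Point: on the centre line, 23 mm above the underside of the step, 9 mm above the disc's top; z up.
- jar: Bystander: green glass jar with a steel cap, 64 mm across, 95 mm tall, loose. Origin at the centre of its underside.
- mill: Bystander: wooden pepper mill, 52 mm across, 142 mm tall, loose. Origin at the centre of its underside.
- cheesebox: Bystander: flat round pale wooden cheese box, 115 mm across, 40 mm tall, loose. Origin at the centre of its underside.
Mind the look-alikes: they are no part of the job. Of the things shaped like the part that bears burner_c, the bare steel one is meant. What is shaped like the part that bears lid_c but blue is not meant.

How it is judged (in metres and radians):
On the way, in this order (a step that is already met when the one before it is completed fails the run):
1. the burner stands in the middle of the board (horizontal distance between burner_c and board_top below 0.015 m and z of burner_c in the frame of board_top between 0.015 and 0.023 m and angle between burner_c's own z axis and vertical below 0.06 rad), for 0.2 s.
2. the stand stands on the board, centred over the burner (all of step 1 and horizontal distance between stand_c and board_top below 0.015 m and z of stand_c in the frame of board_top between 0.0415 and 0.0495 m and angle between stand_c's own z axis and vertical below 0.06 rad), for 0.2 s.
3. the pot sits on the stand between the leg tips (all of step 2 and horizontal distance between pot_c and stand_c below 0.012 m and z of pot_c in the frame of stand_c between 0.0645 and 0.0725 m and angle between pot_c's own z axis and vertical below 0.06 rad), for 0.2 s.
4. the lid lies on the pot (all of step 3 and horizontal distance between lid_c and pot_c below 0.009 m and z of lid_c in the frame of pot_c between 0.042 and 0.05 m and angle between lid_c's own z axis and vertical below 0.06 rad), for 0.2 s.
At the end, for the whole second after the job is handed in: Burner and stand upright on the board, each within 15 mm of its middle; pot upright on the cross within 12 mm of the stand's centre line; lid flat on the rim within 9 mm of the pot's centre line; heights within 4 mm, level within 0.06 rad; all released and at rest (all of step 4 and linear speed of each of burner, stand, pot, lid below 0.02 m/s); the robot touches nothing.
It fails at once if the jar, the pepper mill or the cheese box is moved by more than 30 mm (distance of any of jar, mill, cheesebox from where it was at the start of the episode above 0.03 m).
It fails at once if the burner is dropped (let go more than 20 mm above the board) (z of burner_c in the frame of board_top above 0.039 m and contact force between each of the fingers, the arm and burner below 0.02 N).
It fails at once if the stand is dropped (let go more than 20 mm above the board) (z of stand_c in the frame of board_top above 0.0655 m and contact force between each of the fingers, the arm and stand below 0.02 N).
It fails at once if the pot is dropped (let go more than 20 mm above its place on the stand) (z of pot_c in the frame of stand_c above 0.0885 m and contact force between each of the fingers, the arm and pot below 0.02 N).
It fails at once if the lid is dropped (let go more than 20 mm above its place on the pot) (z of lid_c in the frame of pot_c above 0.066 m and contact force between each of the fingers, the arm and lid below 0.02 N).
It also fails if it takes over 128 s, if anything falls off the work surface, if the arm or the gripper's body presses on something with over 40 N, if the wrist force passes 120 N, or if a joint passes its speed limit or range.

ROBOT

A 6-joint arm with a two-finger parallel gripper is mounted at the origin on the work surface. World frame = base frame: x ahead of the robot, y to its left, z up, the work surface at z = 0. Lengths are in m, angles in degrees, forces in N, time in s.
With the tool pointing down it reaches from about 0.4 to 0.825 m from the base axis. Payload 7 kg.
Tool frame: the origin (TCP) lies between the finger pads; the fingertips stand 17 mm ahead of it and the grasp point (between the pads) lies 2 mm behind it; x points along the fingers, y is the direction in which the jaws open and shut, and the axes are right-handed (so a half turn about x gives the same grasp; the last joint's range is limited). The gripper opens to 88 mm and grips with 3 to 60 N. Pads are 19 mm wide; open, the fingers measure 130 mm over their backs; the gripper's body (78 mm by 193 mm) begins 47 mm behind the grasp point.
Start: joints at [-59.467, 20.546, 0.682, 0, -70.136, -16.507], TCP at [0.164, -0.655, 0.244] pointing down, gripper open.
Joint ranges: [-176.03, 176.03], [-82.01, 121.73], [-58.28, 71.71], [-173.87, 95.51], [-174.79, -0.11], [-173.66, 173.66]. Speed limits (degrees/s): [136.94, 136.94, 172.46, 180, 180, 180].

INTERFACE

Orientations are given as [roll, pitch, yaw] about the fixed x, y, z axes, in that order (R = Rz(yaw) Ry(pitch) Rx(roll)).
In Python, from plant import r gives the robot as it stands.
- The arm moves only by the shell command python3 -m jog 'ROWS' [FORCE]. ROWS is a JSON object of lists of equal length, an entry for each row: "fingers": the opening, from 0 (shut) to 1 (fully open); "dp": the shift along the tool's x, y, z in mm, a list of three; "twist": the turn about the tool's x in degrees. In form: {"fingers": [fingers, ...], "dp": [[dx, dy, dz], ...], "twist": [twist, ...]}. A call has exactly 5 rows; each row is the pose to reach, as a shift and turn from the pose measured when the call began, along the tool's axes at that moment; what a row does not reach only later rows make up. A row lasts 1/10 s, in which the tool goes at most 50 mm and 8.59 degrees, less where a joint would pass 70% of its speed; a pose out of reach is approached as far as the arm can. A call with a gripper value outside its range is refused whole. The fingers move at their own pace and stop on an object; FORCE is the grip in N (left out, the last holds). Time passes only in rows, so rows that repeat a pose let the fingers close, or fill a call up. It gives the time, the measured TCP pose, the force and the opening at its end, in the units of the state.
- r.get_state(): the state, without advancing time (a new reading comes with each control period).
- r.capture(name): name is "scene" or "top" or "wrist"; returns a dict with "frame" (384x512x3 uint8, red, green, blue), "intrinsics" (3x3 intrinsics, pixels), "pose" (4x4, takes a point from camera to world coordinates). Camera axes: x right, y down, z forward; pixel columns grow to the right and rows downward; lengths in m; the calibration is good to about 2 mm. A picture is of the moment at which its call begins. There is no depth.
- r.close_job(): hands the job in, once; it reports no verdict.
The state is a dict: "time_s": time; "joints": joint angles; "qd": joint speeds; "joint_torque": joint torques, N m; "tcp_pos": TCP position; "eef_rot": TCP orientation; "contact_force": force on the tool from outside, world axes, zero at the start; "moment": the same for the moment, N m; "gripper_width": finger opening in m.
Only numpy, scipy, OpenCV 4.12 (cv2) and the standard library are available. Lean on these libraries where they do the work, as an engineer would, in place of code of your own. Each camera call takes 0.05 s, during which the arm holds its last target. There are 200 camera calls.

## Working session

There is one attempt and no reset: what is moved stays moved. The work goes in short steps, Python scripts to look and compute and a shell command to move; the robot and the scene stay as the last step left them, time stands still between calls to the robot, and variables do not carry over. Pictures are saved under pics/ and viewed, on a budget of 14 in all, crops included, one or two more only if the job needs it, and the job is handed in when it is done.

```bash
ls; mkdir -p pics; python3 - <<'E'
from plant import r
import cv2,numpy as np
print(r.get_state())
for n in ("top","scene"):
    c=r.capture(n); cv2.imwrite(f"pics/{n}0.png",c["frame"][:,:,::-1]); np.savez(f"pics/{n}0.npz",**c)
    print(n,c["intrinsics"].round(1).tolist(),c["pose"].round(3).tolist())
E
```

```text
pics
{'time_s': 0.0, 'joints': array([-5.94647812e+01,  2.05904372e+01,  6.33372200e-01, -2.04118329e-02,
       -7.01362783e+01, -1.65052044e+01]), 'qd': array([-0.1160873 ,  0.02921073, -0.0203196 ,  0.00122031, -0.05493182,
       -0.03148924]), 'joint_torque': array([-7.30754782e-04, -5.82714629e+01,  2.93044639e+01,  6.99710861e+00,
        6.94994713e-03, -2.15672098e-04]), 'tcp_pos': array([ 0.16348261, -0.65441917,  0.24262997]), 'eef_rot': array([ 94.89034939,  89.9047042 , 108.91341254]), 'contact_force': array([-0.3647524 ,  0.48397649, -0.08382063]), 'moment': array([ 0.00043596, -0.04569683, -0.02489838]), 'gripper_width': 0.08775741304550257}
top [[356.3, 0.0, 259.7], [0.0, 356.3, 196.8], [0.0, 0.0, 1.0]] [[-0.007, -0.991, 0.133, 0.421], [-1.0, 0.007, -0.001, -0.004], [-0.0, -0.133, -0.991, 1.209], [0.0, 0.0, 0.0, 1.0]]
scene [[349.3, 0.0, 254.1], [0.0, 349.3, 192.9], [0.0, 0.0, 1.0]] [[0.309, 0.722, -0.619, 1.128], [0.951, -0.244, 0.19, -0.163], [-0.014, -0.648, -0.762, 0.766], [0.0, 0.0, 0.0, 1.0]]
```

View pics/top0.png

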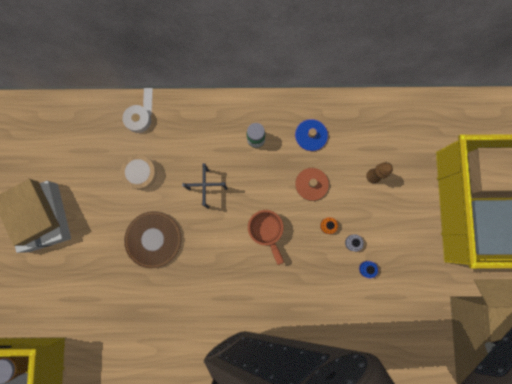

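View pics/scene0.png

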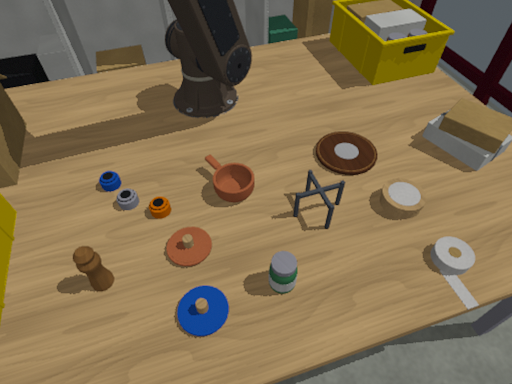

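```bash
cat > h.py <<'E'
import numpy as np, cv2
from scipy.spatial.transform import Rotation as R
def rot(s): return R.from_euler('xyz',s["eef_rot"],degrees=True).as_matrix()
def px(c,u,v,z):
    K,P=c["intrinsics"],c["pose"]; d=P[:3,:3]@np.linalg.solve(K,[u,v,1.]); o=P[:3,3]
    return o+d*(z-o[2])/d[2]
def proj(c,p):
    P=c["pose"]; q=c["intrinsics"]@(P[:3,:3].T@(np.asarray(p)-P[:3,3])); return q[:2]/q[2]
def plan(s,target,yaw=None):
    """shift mm in tool axes; twist deg to bring jaw axis (tool y) to world yaw (mod 180)"""
    M=rot(s); d=M.T@(np.asarray(target)-s["tcp_pos"])*1000
    j=np.degrees(np.arctan2(M[1,1],M[0,1])); out=[d.round(1).tolist(),'jaw',round(j,1)]
    if yaw is not None: t=(j-yaw+90)%180-90; out+=['twist',round(t,1)]  # tool x down: +twist lowers world yaw
    return out
def snap(r,n,f):
    c=r.capture(n); cv2.imwrite(f"pics/{f}.png",c["frame"][:,:,::-1]); np.savez(f"pics/{f}.npz",**c); return c
E
python3 - <<'E'
from h import *
from plant import r
t=np.load("pics/top0.npz"); s=np.load("pics/scene0.npz"); st=r.get_state()
print(rot(st).round(3).tolist())
T=dict(board=(152.5,239.5,.014),burner=(354.5,242.5,.038),stand=(205,186,.085),pot=(266,227,.058),lidknob=(315,182.5,.046),handle_end=(281,262,.045))
S=dict(board=(347,151,.014),burner=(127,195,.038),stand=(319.5,189,.085),pot=(233.5,177,.058),lidknob=(188,240,.046),handle_end=(211,159,.045))
for k in T:
    p=px(t,*T[k]);q=px(s,*S[k]); print(k,p.round(3),q.round(3),np.hypot(*p[:2]).round(3))
for a,b in [((164.,0),0)]: pass
print("arm tips",[px(t,u,v,.09).round(3).tolist() for u,v in ((186,186),(226,187.5),(205,166),(206,205))])
p=px(t,*T['burner']); print(plan(st,[p[0],p[1],.2],None))
for n,(u,v) in dict(blue=(369,269),orange=(330,225)).items(): print(n,px(t,u,v,.038).round(3))
E
```

```text
[[-0.001, -0.242, 0.97], [0.001, 0.97, 0.242], [-1.0, 0.002, -0.0]]
board [0.44  0.353 0.014] [0.446 0.354 0.014] 0.564
burner [ 0.425 -0.313  0.038] [ 0.432 -0.313  0.038] 0.528
stand [0.608 0.17  0.085] [0.616 0.171 0.085] 0.631
pot [ 0.477 -0.024  0.058] [ 0.479 -0.022  0.058] 0.477
lidknob [ 0.623 -0.188  0.046] [ 0.634 -0.182  0.046] 0.651
handle_end [ 0.365 -0.072  0.045] [ 0.375 -0.063  0.045] 0.372
arm tips [[0.607, 0.229, 0.09], [0.602, 0.102, 0.09], [0.672, 0.17, 0.09], [0.546, 0.165, 0.09]]
[[43.1, 268.1, 336.8], 'jaw', np.float64(104.0)]
blue [ 0.34  -0.356  0.038]
orange [ 0.483 -0.235  0.038]
```

```bash
python3 -m jog '{"fingers":[1,1,1,1,1],"dp":[[5,30,38],[10,60,75],[15,90,112],[20,120,150],[25,150,188]],"twist":[-5,-10,-15,-20,-26]}' 40
python3 - <<'E'
from h import *
from plant import r
st=r.get_state(); print(plan(st,[.425,-.315,.16],130))
E
```

```text
time_s: 0.6
tcp_pos: [0.3101, -0.4616, 0.2175]
eef_rot: [72.9, 89.9, 113.1]
contact_force: [1.4, -0.7, 0.2]
gripper_width: 0.0875
[[57.6, 37.7, 182.4], 'jaw', np.float64(130.2), 'twist', np.float64(0.2)]
```

```bash
python3 -m jog '{"fingers":[1,1,1,1,1],"dp":[[12,10,45],[25,20,90],[40,30,135],[55,38,182],[55,38,182]],"twist":[0,0,0,0,0]}'
python3 - <<'E'
from h import *
from plant import r
c=snap(r,"wrist","w1"); st=r.get_state(); print(st["tcp_pos"],c["pose"].round(3).tolist()); print(proj(c,[.428,-.313,.038]))
E
```

```text
time_s: 1.1
tcp_pos: [0.4264, -0.3112, 0.1607]
eef_rot: [92.8, 89.8, 133.2]
contact_force: [0.3, -0.6, 0.8]
gripper_width: 0.0877
[ 0.42548464 -0.31272055  0.16149795] [[-0.649, 0.728, 0.221, 0.367], [0.761, 0.619, 0.194, -0.362], [0.004, 0.294, -0.956, 0.303], [0.0, 0.0, 0.0, 1.0]]
[248.85902926 189.67604028]
```

View pics/w1.png

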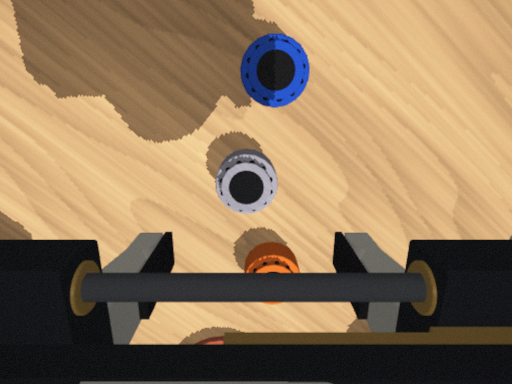

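```bash
python3 - <<'E'
from h import *
from plant import r
c=np.load("pics/w1.npz"); st=r.get_state(); p=px(c,246.5,187,.038); print(p, px(c,275.5,69.5,.038),st["tcp_pos"],proj(c,st["tcp_pos"]),plan(st,[p[0],p[1],.022],134))
E
```

```text
[ 0.42747874 -0.31610988  0.038     ] [ 0.34025681 -0.36008502  0.038     ] [ 0.42548464 -0.31272055  0.16149795] [250.46051433 257.20753445] [[139.5, -4.4, -0.6], 'jaw', np.float64(130.5), 'twist', np.float64(-3.5)]
```

```bash
python3 -m jog '{"fingers":[1,1,1,1,1],"dp":[[30,-4,0],[70,-4,0],[110,-4,0],[138,-4,0],[138,-4,0]],"twist":[0,0,0,0,0]}' 30
python3 -m jog '{"fingers":[0.5,0.5,0.5,0.5,0.5],"dp":[[0,0,0],[0,0,0],[0,0,0],[0,0,0],[0,0,0]],"twist":[0,0,0,0,0]}'
```

```text
time_s: 1.65
tcp_pos: [0.4251, -0.3155, 0.0205]
eef_rot: [112.3, 89.5, 152.6]
contact_force: [-0.8, -0.5, 0.6]
gripper_width: 0.0879
time_s: 2.15
tcp_pos: [0.4261, -0.3159, 0.0217]
eef_rot: [110.1, 89.6, 150.5]
contact_force: [0.4, -0.9, 5.6]
gripper_width: 0.0552
```

```bash
python3 -m jog '{"fingers":[0.4,0.4,0.4,0.4,0.4],"dp":[[0,0,0],[-30,0,0],[-75,0,0],[-120,0,0],[-150,0,0]],"twist":[0,0,0,0,0]}'
python3 - <<'E'
from h import *
from plant import r
st=r.get_state(); print(st["joints"].round(0),plan(st,[.443,.3535,.18],130))
E
```

```text
time_s: 2.65
tcp_pos: [0.4274, -0.3165, 0.1748]
eef_rot: [105.6, 89.8, 146.0]
contact_force: [1.1, -0.4, -1.4]
gripper_width: 0.0554
[-15.  11. -23.  -0. -57. -34.] [[-3.6, 500.1, 446.3], 'jaw', np.float64(130.4), 'twist', np.float64(0.4)]
```

```bash
python3 -m jog '{"fingers":[0.4,0.4,0.4,0.4,0.4],"dp":[[0,30,27],[0,65,58],[0,99,88],[0,133,118],[0,167,149]],"twist":[0,0,0,0,0]}' | head -2
python3 -m jog '{"fingers":[0.4,0.4,0.4,0.4,0.4],"dp":[[0,34,30],[0,68,60],[0,101,90],[0,134,120],[0,167,149]],"twist":[0,0,0,0,0]}' | head -2
python3 - <<'E'
from h import *
from plant import r
st=r.get_state(); print(st["joints"].round(0),plan(st,[.443,.3535,.18],130))
E
```

```text
time_s: 3.15
tcp_pos: [0.4317, -0.0912, 0.1753]
time_s: 3.65
tcp_pos: [0.4362, 0.1344, 0.176]
[ 42.   3. -31.  -0. -56. -91.] [[-3.4, 162.4, 147.2], 'jaw', np.float64(130.4), 'twist', np.float64(0.4)]
```

```bash
python3 -m jog '{"fingers":[0.4,0.4,0.4,0.4,0.4],"dp":[[0,30,35],[0,65,75],[0,100,120],[0,130,160],[0,160,200]],"twist":[0,0,0,0,0]}' | head -2
python3 -m jog '{"fingers":[0.4,0.4,0.4,0.4,0.4],"dp":[[0,0,10],[0,0,10],[0,0,10],[0,0,10],[0,0,10]],"twist":[0,0,0,0,0]}' | head -2
python3 - <<'E'
from h import *
from plant import r
c=snap(r,"wrist","w2"); st=r.get_state(); print(st["tcp_pos"],proj(c,[.443,.3535,.014]))
E
```

```text
time_s: 4.15
tcp_pos: [0.4821, 0.3779, 0.1763]
time_s: 4.65
tcp_pos: [0.4895, 0.3833, 0.1767]
[0.48958651 0.38345482 0.17679256] [259.38454678 121.71232468]
```

View pics/w2.png

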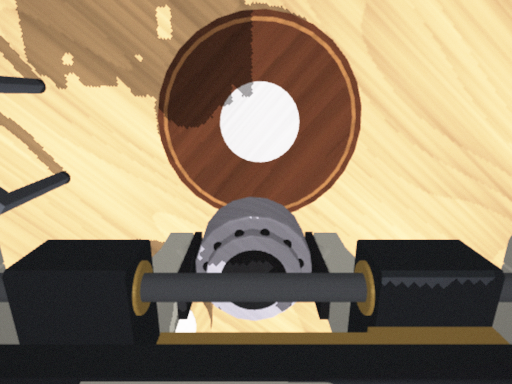

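```bash
python3 - <<'E'
from h import *
from plant import r
c=np.load("pics/w2.npz"); st=r.get_state(); M=rot(st); t=st["tcp_pos"]
b=px(c,260,122,.014); print("board",b)
print("tcp px",proj(c,t+[0,0,.016]))
for off in (-6,0,6):
  o=t+M[:,2]*off/1e3
  print(off,"collar near/far",proj(c,o+[0,0,.016]-M[:,2]*.022),proj(c,o+[0,0,.016]+M[:,2]*.022), "cup top near",proj(c,o+[0,0,.008]-M[:,2]*.028),"mouth r14",proj(c,o+[0,0,.016]-M[:,2]*.014))
print(plan(st,[b[0],b[1],.038],130))
E
```

```text
board [0.44282679 0.35411142 0.014     ]
tcp px [251.91342804 277.49684358]
-6 collar near/far [251.80128793 219.56046787] [251.97191482 307.71361703] cup top near [251.75392911 200.21613562] mouth r14 [251.83469692 236.82098406]
0 collar near/far [251.82645219 232.56140374] [251.99290142 318.55619375] cup top near [251.77864087 212.92005318] mouth r14 [251.85901374 249.38409157]
6 collar near/far [251.85097681 245.23187121] [252.01340005 329.14666209] cup top near [251.80275005 225.31419761] mouth r14 [251.88272275 261.63318107]
[[138.9, 7.2, -54.5], 'jaw', np.float64(130.4), 'twist', np.float64(0.4)]
```

```bash
python3 -m jog '{"fingers":[0.4,0.4,0.4,0.4,0.4],"dp":[[0,7,-30],[15,7,-54],[50,7,-54],[85,7,-54],[115,7,-54]],"twist":[0,0,0,0,0]}' | head -2
python3 - <<'E'
from h import *
from plant import r
st=r.get_state(); print(st["contact_force"],plan(st,[.4428,.354,.036],130))
E
```

```text
time_s: 5.2
tcp_pos: [0.4432, 0.3535, 0.0614]
[ 0.08300193 -0.27706574 -2.40494163] [[25.4, 0.5, 0.0], 'jaw', np.float64(130.4), 'twist', np.float64(0.4)]
```

```bash
python3 -m jog '{"fingers":[0.4,0.4,0.4,0.4,0.4],"dp":[[10,0,0],[18,0,0],[22,0,0],[25,0,0],[26,0,0]],"twist":[0,0,0,0,0]}'
python3 -m jog '{"fingers":[0.8,1,1,1,1],"dp":[[0,0,0],[0,0,0],[0,0,0],[0,0,0],[-20,0,0]],"twist":[0,0,0,0,0]}'
```

```text
time_s: 5.7
tcp_pos: [0.4435, 0.3541, 0.0362]
eef_rot: [76.7, 89.6, 117.0]
contact_force: [-0.2, 0.4, -1.1]
gripper_width: 0.0554
time_s: 6.2
tcp_pos: [0.4424, 0.3526, 0.0543]
eef_rot: [120.7, 89.7, 161.0]
contact_force: [-0.0, -0.6, 0.2]
gripper_width: 0.0863
```

```bash
python3 -m jog '{"fingers":[1,1,1,1,1],"dp":[[-40,0,0],[-85,0,0],[-130,-20,10],[-170,-50,25],[-195,-90,40]],"twist":[0,0,-8,-16,-24]}' | head -2
python3 -m jog '{"fingers":[1,1,1,1,1],"dp":[[0,0,0],[0,0,0],[0,0,0],[0,0,0],[0,0,0]],"twist":[-8,-16,-24,-26,-26]}' | head -2
python3 - <<'E'
from h import *
from plant import r
st=r.get_state(); print(st["joints"].round(0),plan(st,[.612,.26,.25],180))
E
```

```text
time_s: 6.7
tcp_pos: [0.5319, 0.3111, 0.2521]
time_s: 7.2
tcp_pos: [0.5319, 0.3109, 0.2521]
[ 48.  15.  -6.  -0. -69. -47.] [[1.7, -79.4, -52.1], 'jaw', np.float64(-179.2), 'twist', np.float64(0.8)]
```

```bash
python3 -m jog '{"fingers":[1,1,1,1,1],"dp":[[0,-30,-20],[0,-60,-40],[0,-79,-52],[0,-79,-52],[0,-79,-52]],"twist":[0,0,0,0,0]}' | head -2
python3 - <<'E'
from h import *
from plant import r
c=snap(r,"wrist","w3"); st=r.get_state(); print(st["tcp_pos"],proj(c,[.612,.17,.085]))
E
```

```text
time_s: 7.7
tcp_pos: [0.6116, 0.2597, 0.2512]
[0.61123388 0.26010273 0.25143205] [254.07820364  80.99769436]
```

View pics/w3.png

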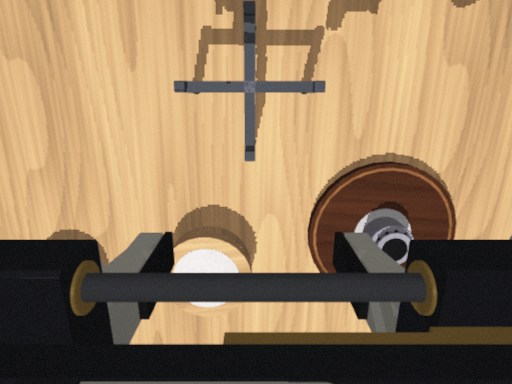

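```bash
python3 - <<'E'
from h import *
from plant import r
c=np.load("pics/w3.npz"); st=r.get_state()
s=px(c,250,87,.085);
q=[px(c,250,154,.091),px(c,250,10,.091),px(c,180,86.5,.091),px(c,320,86.5,.091)]
print(s); [print((a-s).round(4)) for a in q]
d=q[0]-q[1]; a=np.degrees(np.arctan2(d[1],d[0])); print("arm dir",a)
d=d/np.linalg.norm(d); g=s+.033*d; print(g,plan(st,[g[0],g[1],.082-.002],a+90),plan(st,[g[0],g[1],.15]))
E
```

```text
[0.615672   0.17523695 0.085     ]
[-0.0006  0.0609  0.006 ]
[ 0.0005 -0.0613  0.006 ]
[0.0628 0.0004 0.006 ]
[-0.063  -0.0011  0.006 ]
arm dir 90.50755612164988
[0.61537967 0.20823565 0.085     ] [[171.1, -3.9, -52.8], 'jaw', np.float64(-179.2), 'twist', np.float64(0.3)] [[101.1, -3.7, -52.4], 'jaw', np.float64(-179.2)]
```

```bash
python3 -m jog '{"fingers":[0.6,0.6,0.6,0.6,0.6],"dp":[[30,-4,-30],[60,-4,-53],[100,-4,-53],[140,-4,-53],[171,-4,-53]],"twist":[0,0,0,0,0]}' 60 | head -2
python3 -m jog '{"fingers":[0.6,0,0,0,0],"dp":[[0,0,0],[0,0,0],[0,0,0],[0,0,0],[0,0,0]],"twist":[0,0,0,0,0]}'
python3 -m jog '{"fingers":[0,0,0,0,0],"dp":[[0,0,0],[0,0,0],[-15,0,0],[-50,0,0],[-85,0,0]],"twist":[0,0,0,0,0]}'
```

```text
time_s: 8.25
tcp_pos: [0.6141, 0.2083, 0.0785]
time_s: 8.75
tcp_pos: [0.6147, 0.2089, 0.0802]
eef_rot: [9.2, 89.6, 100.0]
contact_force: [-0.7, -0.6, -0.8]
gripper_width: 0.026
time_s: 9.25
tcp_pos: [0.6142, 0.2079, 0.1661]
eef_rot: [30.2, 89.6, 121.0]
contact_force: [0.8, 0.7, -1.8]
gripper_width: 0.0092
```

```bash
python3 -m jog '{"fingers":[0,0,0,0,0],"dp":[[-10,15,15],[-20,45,45],[-20,75,78],[-20,105,110],[-20,130,136]],"twist":[0,0,0,0,0]}'|head -2
python3 -m jog '{"fingers":[0,0,0,0,0],"dp":[[0,20,20],[0,35,35],[0,42,43],[0,42,43],[0,42,43]],"twist":[0,0,0,0,0]}'
python3 - <<'E'
from h import *
from plant import r
c=snap(r,"wrist","w4"); c=snap(r,"scene","s4"); st=r.get_state(); print(plan(st,[.4428,.387,.19]))
a=cv2.imread("pics/w4.png"); b=cv2.imread("pics/s4.png")[30:290,210:480]; b=cv2.resize(b,None,fx=384/260,fy=384/260)
cv2.imwrite("pics/ws4.png",cv2.resize(np.hstack([a,b]),None,fx=.87,fy=.87))
E
```

```text
time_s: 9.75
tcp_pos: [0.4808, 0.3431, 0.1882]
time_s: 10.25
tcp_pos: [0.4384, 0.3853, 0.1888]
eef_rot: [27.3, 89.6, 118.1]
contact_force: [0.4, -0.6, -2.7]
gripper_width: 0.009
[[-1.4, -4.1, 2.1], 'jaw', np.float64(-179.3)]
```

View pics/ws4.png

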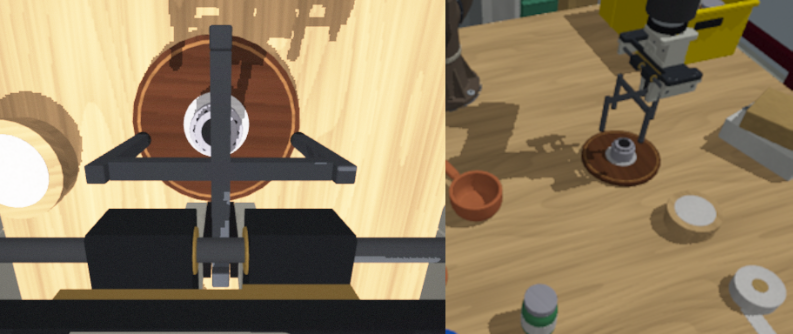

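```bash
python3 - <<'E'
from h import *
from plant import r
c=np.load("pics/w4.npz"); st=r.get_state(); t=st["tcp_pos"]; M=rot(st); z=M[:,2]*[1,1,0]; y=M[:,1]*[1,1,0]
for tilt in (0,3,6):
  a=np.radians(tilt); Rt=R.from_rotvec(y/np.linalg.norm(y)*a).as_matrix(); Zr=Rt@z; U=Rt@[0,0,1]
  o=t+.0055*U; s=o-.033*Zr
  print(tilt,"centre",proj(c,s).round(1),"far tip outer",proj(c,s-.068*Zr+.006*U).round(1),"side tips",proj(c,s+.063*y+.006*U).round(1),proj(c,s-.063*y+.006*U).round(1), "feet",proj(c,s+.063*y-.085*U).round(1),proj(c,s-.063*y-.085*U).round(1))
print("burner top seen",px(c,240,145,.052))
E
```

```text
0 centre [254.2 199.4] far tip outer [254.6  29.9] side tips [399.5 203.7] [108.6 203.9] feet [342.6 160.9] [164. 161.]
3 centre [254.2 201.3] far tip outer [254.7  29.4] side tips [401.1 206.4] [107.1 206.6] feet [343.8 155.7] [162.8 155.7]
6 centre [254.2 203.4] far tip outer [254.8  29.7] side tips [402.6 209.4] [105.6 209.6] feet [345.1 150.4] [161.5 150.5]
burner top seen [0.45056393 0.34963518 0.052     ]
```

```bash
python3 -c "
import cv2;a=cv2.imread('pics/w4.png');cv2.imwrite('pics/w4c.png',cv2.resize(a[10:270,80:440],None,fx=2,fy=2))"
```

```text
(no output)
```

View pics/w4c.png

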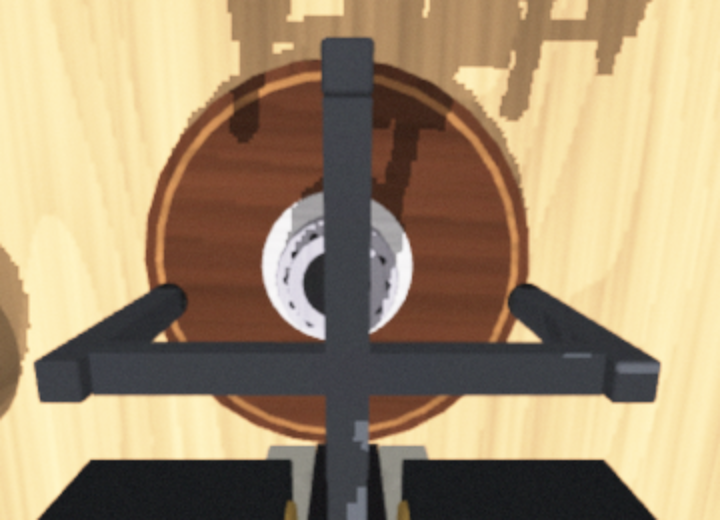

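```bash
python3 -m jog '{"fingers":[0,0,0,0,0],"dp":[[0,-4,4],[15,-4,4],[35,-4,4],[60,-4,4],[82,-4,4]],"twist":[0,0,0,0,0]}'|head -2
python3 -m jog '{"fingers":[0,0,0,0,0],"dp":[[4,0,0],[8,0,0],[11,0,0],[13,0,0],[13,0,0]],"twist":[0,0,0,0,0]}'
```

```text
time_s: 10.85
tcp_pos: [0.4432, 0.389, 0.1056]
time_s: 11.35
tcp_pos: [0.4439, 0.3897, 0.095]
eef_rot: [8.5, 89.6, 99.2]
contact_force: [-1.7, -2.3, 6.9]
gripper_width: 0.0095
```

```bash
python3 -m jog '{"fingers":[0.3,0.5,0.5,0.5,0.5],"dp":[[0,0,0],[0,0,0],[0,0,0],[0,0,0],[-20,0,0]],"twist":[0,0,0,0,0]}'
python3 -m jog '{"fingers":[1,1,1,1,1],"dp":[[-40,0,0],[-80,0,0],[-120,0,0],[-135,0,10],[-135,0,40]],"twist":[0,0,0,0,0]}'
python3 - <<'E'
from h import *
from plant import r
c=snap(r,"wrist","w5"); st=r.get_state(); print(proj(c,[.4428,.354,.099]),proj(c,[.4428,.354+.063,.105]),proj(c,[.4428-.063,.354,.105]),st["joints"].round(0))
E
```

```text
time_s: 11.85
tcp_pos: [0.4429, 0.3882, 0.1127]
eef_rot: [49.1, 89.7, 139.8]
contact_force: [0.8, 0.8, 0.1]
gripper_width: 0.0411
time_s: 12.35
tcp_pos: [0.444, 0.4278, 0.2523]
eef_rot: [3.3, 89.5, 93.9]
contact_force: [0.6, 0.7, -0.5]
gripper_width: 0.0779
[255.99952535  98.87033739] [255.20286712 169.72569042] [328.50139721  99.75992278] [ 62.  15.  -6.  -0. -68. -61.]
```

View pics/w5.png

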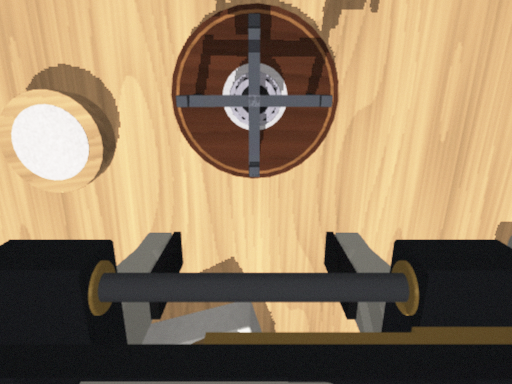

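```bash
python3 -m jog '{"fingers":[1,1,1,1,1],"dp":[[0,-12,-40],[0,-24,-85],[0,-36,-130],[0,-48,-175],[0,-60,-220]],"twist":[5,13,21,29,36]}' | head -2
python3 - <<'E'
from h import *
from plant import r
c=np.load("pics/w5.npz"); print("stand",px(c,254.5,101,.099))
st=r.get_state(); print(plan(st,[.56,.01,.25],113))
E
```

```text
time_s: 12.9
tcp_pos: [0.5064, 0.211, 0.2478]
stand [0.44410936 0.35582804 0.099     ]
[[-3.8, -160.6, -132.3], 'jaw', np.float64(144.4), 'twist', np.float64(31.4)]
```

```bash
python3 -m jog '{"fingers":[1,1,1,1,1],"dp":[[0,-32,-27],[-1,-64,-53],[-2,-97,-80],[-3,-130,-107],[-3,-160,-132]],"twist":[8,16,24,31,31]}' | head -2
python3 -m jog '{"fingers":[1,1,1,1,1],"dp":[[0,0,0],[0,0,0],[0,0,0],[0,0,0],[0,0,0]],"twist":[0,0,0,0,0]}' | head -2
python3 - <<'E'
from h import *
from plant import r
c=snap(r,"wrist","w6"); st=r.get_state(); print(proj(c,[.478,-.023,.058]),plan(st,[.56,.01,.25],113))
E
```

```text
time_s: 13.4
tcp_pos: [0.5599, 0.0087, 0.2492]
time_s: 13.9
tcp_pos: [0.5598, 0.0097, 0.2493]
[252.75976669  84.76168622] [[-0.7, 0.3, 0.4], 'jaw', np.float64(113.2), 'twist', np.float64(0.2)]
```

View pics/w6.png

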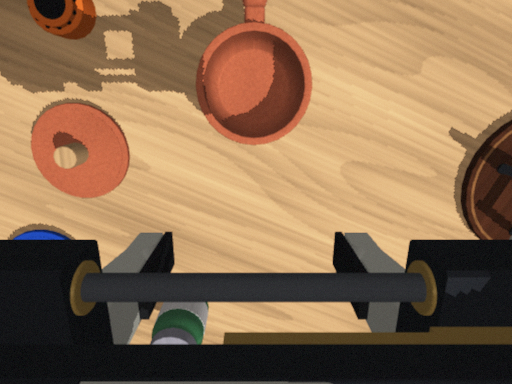

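```bash
python3 - <<'E'
from h import *
from plant import r
c=np.load("pics/w6.npz"); st=r.get_state()
f=c["frame"]; hsv=cv2.cvtColor(f,cv2.COLOR_RGB2HSV)
pts=[px(c,u,v,.058) for u,v in ((197,83.5),(312,83.5),(254.5,23),(254.5,144))]
p=px(c,254.5,83.5,.058); print(p,[np.linalg.norm(q-p).round(4) for q in pts])
k=px(c,66,157,.046); print("lid knob",k, px(c,80,148.5,.014))
a=np.radians(-67); g=p+.054*np.array([np.cos(a),np.sin(a),0]); print(g,plan(st,[g[0],g[1],.04],113))
E
```

```text
[ 0.4762342  -0.02188369  0.058     ] [np.float64(0.0568), np.float64(0.057), np.float64(0.0538), np.float64(0.0598)]
lid knob [ 0.62664868 -0.18088598  0.046     ] [ 0.6230522  -0.18290762  0.014     ]
[ 0.49733369 -0.07159095  0.058     ] [[208.8, -51.5, -89.8], 'jaw', np.float64(113.2), 'twist', np.float64(0.2)]
```

```bash
python3 -m jog '{"fingers":[0.6,0.6,0.6,0.6,0.6],"dp":[[20,-20,-35],[40,-45,-75],[60,-51,-87],[90,-51,-87],[120,-51,-87]],"twist":[0,0,0,0,0]}' 60 | head -2
python3 - <<'E'
from h import *
from plant import r
c=snap(r,"wrist","w7"); st=r.get_state(); print(plan(st,[.498,-.071,.04],113),proj(c,st["tcp_pos"]-[0,0,.015]))
E
```

```text
time_s: 14.45
tcp_pos: [0.4999, -0.0707, 0.1287]
[[83.7, -1.6, 1.0], 'jaw', np.float64(113.2), 'twist', np.float64(0.2)] [252.95212393 237.92303915]
```

View pics/w7.png

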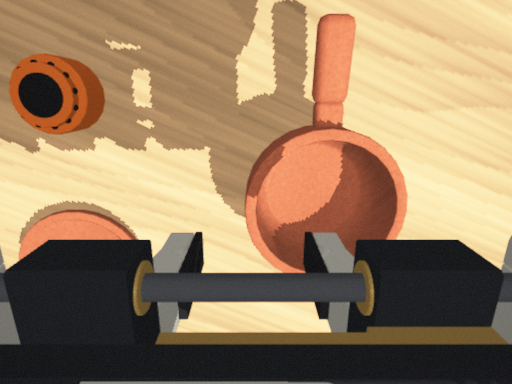

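```bash
python3 - <<'E'
from h import *
from plant import r
c=np.load("pics/w7.npz"); st=r.get_state(); z=rot(st)[:,2]
for (u,v) in ((246,203),(406,203)): print(px(c,u,v,.058))
m=(px(c,246,203,.058)+px(c,406,203,.058))/2; t=px(c,328,127,.058); print(m, t, t+.058*z)
p=np.array([.4765,-.0215,.058]); 
a=np.linspace(0,2*np.pi,8,endpoint=False); print([proj(c,p+.058*np.array([np.cos(x),np.sin(x),0])).round(0).tolist() for x in a])
E
```

```text
[ 0.49605151 -0.07598535  0.058     ]
[0.45167135 0.02812824 0.058     ]
[ 0.47386143 -0.02392856  0.058     ] [ 0.4262759  -0.04694677  0.058     ] [ 0.47958641 -0.02410039  0.05782064]
[[293.0, 274.0], [351.0, 274.0], [398.0, 237.0], [408.0, 178.0], [368.0, 131.0], [301.0, 131.0], [252.0, 176.0], [252.0, 235.0]]
```

```bash
python3 -m jog '{"fingers":[0.6,0.6,0.6,0.6,0.6],"dp":[[10,-4,1],[30,-4,1],[55,-4,1],[75,-4,1],[86,-4,1]],"twist":[0,0,0,0,0]}' 60
python3 -m jog '{"fingers":[0.4,0.2,0,0,0],"dp":[[0,0,0],[0,0,0],[0,0,0],[0,0,0],[0,0,0]],"twist":[0,0,0,0,0]}'
python3 -m jog '{"fingers":[0,0,0,0,0],"dp":[[0,0,0],[0,0,0],[0,0,0],[-5,0,0],[-10,0,0]],"twist":[0,0,0,0,0]}'
```

```text
time_s: 15.0
tcp_pos: [0.499, -0.073, 0.0368]
eef_rot: [112.1, 89.4, 135.4]
contact_force: [-0.1, -0.7, -0.6]
gripper_width: 0.053
time_s: 15.5
tcp_pos: [0.4995, -0.0729, 0.0375]
eef_rot: [105.0, 89.4, 128.2]
contact_force: [0.6, -0.1, 0.1]
gripper_width: 0.0177
time_s: 16.0
tcp_pos: [0.4988, -0.0732, 0.0472]
eef_rot: [112.8, 89.4, 136.0]
contact_force: [-0.2, 0.2, -3.1]
gripper_width: 0.008
```

```bash
python3 -m jog '{"fingers":[0,0,0,0,0],"dp":[[-25,0,0],[-60,0,0],[-100,0,0],[-140,0,0],[-165,0,0]],"twist":[0,0,0,0,0]}'
python3 -m jog '{"fingers":[0,0,0,0,0],"dp":[[0,20,7],[0,55,18],[0,95,31],[0,140,45],[0,181,59]],"twist":[0,0,0,0,0]}'|head -2
python3 -m jog '{"fingers":[0,0,0,0,0],"dp":[[0,42,14],[0,84,27],[0,120,39],[0,150,49],[0,165,54]],"twist":[0,0,0,0,0]}'|head -2
python3 - <<'E'
from h import *
from plant import r
st=r.get_state(); print(st["joints"].round(0),plan(st,[.465,.3065,.21],113))
E
```

```text
time_s: 16.5
tcp_pos: [0.5004, -0.0745, 0.2153]
eef_rot: [101.1, 89.5, 124.4]
contact_force: [0.9, -0.1, -4.1]
gripper_width: 0.0082
time_s: 17.0
tcp_pos: [0.482, 0.1163, 0.2167]
time_s: 17.5
tcp_pos: [0.4657, 0.2911, 0.2175]
[  52.   10.  -17.   -1.  -63. -118.] [[7.6, 14.3, 5.5], 'jaw', np.float64(113.3), 'twist', np.float64(0.3)]
```

```bash
python3 -m jog '{"fingers":[0,0,0,0,0],"dp":[[0,7,3],[0,14,6],[0,14,6],[0,14,6],[0,14,6]],"twist":[0,0,0,0,0]}'|head -2
python3 - <<'E'
from h import *
from plant import r
snap(r,"wrist","w8"); snap(r,"scene","s8"); st=r.get_state(); print(plan(st,[.465,.3065,.21],113))
a=cv2.imread("pics/w8.png"); b=cv2.imread("pics/s8.png")[60:230,260:450]; b=cv2.resize(b,None,fx=384/170,fy=384/170)
cv2.imwrite("pics/ws8.png",cv2.resize(np.hstack([a,b]),None,fx=.84,fy=.84))
E
```

```text
time_s: 18.0
tcp_pos: [0.4658, 0.3054, 0.2176]
[[7.7, 1.0, -0.3], 'jaw', np.float64(113.3), 'twist', np.float64(0.3)]
```

View pics/ws8.png

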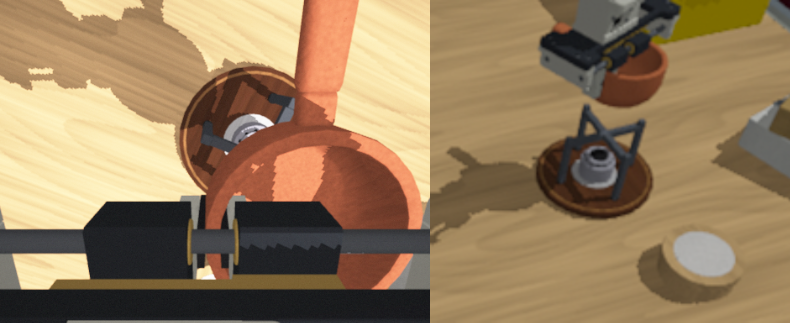

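```bash
python3 - <<'E'
from h import *
from plant import r
c=np.load("pics/w8.npz"); st=r.get_state(); t=st["tcp_pos"]; M=rot(st); Y=M[:,1]*[1,1,0]; Z=M[:,2]*[1,1,0]; X=np.array([0,0,1.])
img=cv2.imread("pics/w8.png")
th=np.linspace(0,2*np.pi,180)
for dz,tilt,col in ((0,0,(0,255,0)),(0,5,(255,255,0)),(-.004,0,(255,0,255))):
  a=np.radians(tilt); Yr=np.cos(a)*Y-np.sin(a)*X
  o=t+.021*X+.054*Yr+dz*Z
  pts=np.array([proj(c,o+.058*(np.cos(x)*Yr+np.sin(x)*Z)) for x in th])
  print(dz,tilt,"L",pts[:,0].min().round(1),"R",pts[:,0].max().round(1),"top",pts[:,1].min().round(1))
  cv2.polylines(img,[pts.round().astype(int)],True,col,1)
cv2.imwrite("pics/w8o.png",cv2.resize(img[100:384,200:512],None,fx=2,fy=2))
E
```

```text
0 0 L 242.2 R 510.6 top 151.2
0 5 L 242.2 R 493.1 top 149.2
-0.004 0 L 242.1 R 512.8 top 140.7
```

View pics/w8o.png

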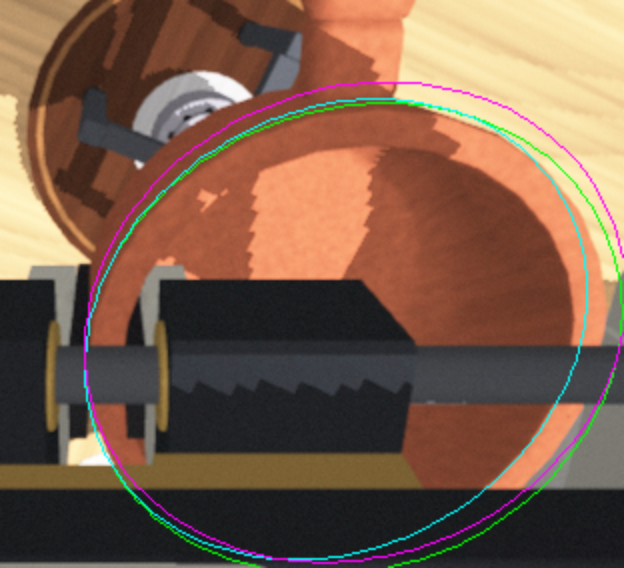

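```bash
python3 -m jog '{"fingers":[0,0,0,0,0],"dp":[[8,1,1],[25,1,1],[45,1,1],[60,1,1],[70,1,1]],"twist":[0,0,0,0,0]}'
python3 -m jog '{"fingers":[0,0,0,0,0],"dp":[[2,0,0],[4,0,0],[6,0,0],[8,0,0],[8,0,0]],"twist":[0,0,0,0,0]}'
```

```text
time_s: 18.6
tcp_pos: [0.4653, 0.3068, 0.1461]
eef_rot: [124.3, 89.4, 147.5]
contact_force: [0.2, 0.1, -4.2]
gripper_width: 0.0084
time_s: 19.1
tcp_pos: [0.4658, 0.3071, 0.1388]
eef_rot: [115.7, 89.5, 139.0]
contact_force: [-0.5, -2.0, -0.5]
gripper_width: 0.0082
```

```bash
python3 -m jog '{"fingers":[0,0,0,0,0],"dp":[[1,0,0],[2,0,0],[3,0,0],[3,0,0],[3,0,0]],"twist":[0,0,0,0,0]}' 20
python3 -m jog '{"fingers":[0.2,0.3,0.4,0.4,0.4],"dp":[[0,0,0],[0,0,0],[0,0,0],[0,0,0],[0,0,0]],"twist":[0,0,0,0,0]}'
python3 -m jog '{"fingers":[0.4,0.4,0.4,0.4,0.4],"dp":[[-15,0,0],[-40,0,0],[-75,0,0],[-110,0,15],[-130,0,60]],"twist":[0,0,0,0,0]}'
python3 -m jog '{"fingers":[0.4,0.4,0.4,0.4,0.4],"dp":[[0,20,20],[0,30,30],[0,30,30],[0,30,30],[0,30,30]],"twist":[0,0,0,0,0]}'
python3 - <<'E'
from h import *
from plant import r
c=snap(r,"wrist","w9"); snap(r,"scene","s9"); print(proj(c,[.444,.356,.157]))
a=cv2.imread("pics/w9.png"); b=cv2.imread("pics/s9.png")[60:230,260:450]; b=cv2.resize(b,None,fx=384/170,fy=384/170)
cv2.imwrite("pics/ws9.png",cv2.resize(np.hstack([a,b]),None,fx=.84,fy=.84))
E
```

```text
time_s: 19.6
tcp_pos: [0.4667, 0.3071, 0.1369]
eef_rot: [105.3, 89.5, 128.6]
contact_force: [2.4, -5.4, 6.3]
gripper_width: 0.009
time_s: 20.1
tcp_pos: [0.4666, 0.3071, 0.1367]
eef_rot: [107.0, 89.5, 130.3]
contact_force: [0.4, 0.6, 0.4]
gripper_width: 0.0348
time_s: 20.6
tcp_pos: [0.5219, 0.3302, 0.2715]
eef_rot: [78.5, 89.4, 101.9]
contact_force: [0.9, 2.2, 0.1]
gripper_width: 0.0347
time_s: 21.1
tcp_pos: [0.5368, 0.3689, 0.2713]
eef_rot: [84.5, 89.4, 107.9]
contact_force: [-0.2, 0.0, 0.1]
gripper_width: 0.035
[282.95809019  78.76769839]
```

View pics/ws9.png

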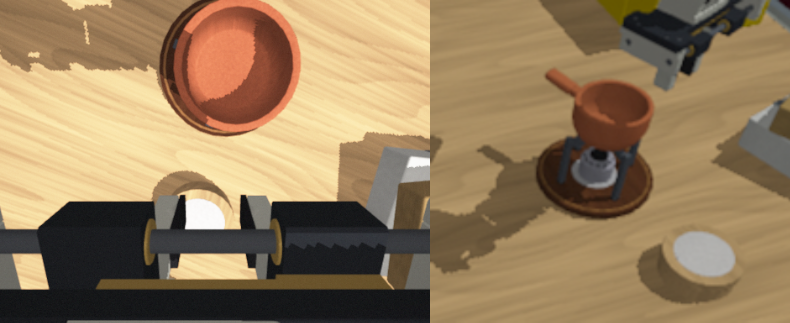

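```bash
cat >> h.py <<'E'
def redfit(c,box,z,rad,lo=(0,110,60),hi=(12,255,255),closed=True):
    """fit the horizontal circle of known radius at height z to the outline of the red blob in box"""
    from scipy.optimize import least_squares
    h=cv2.cvtColor(c["frame"],cv2.COLOR_RGB2HSV); m=cv2.inRange(h,lo,hi); k=np.zeros_like(m); x0,y0,x1,y1=box; k[y0:y1,x0:x1]=m[y0:y1,x0:x1]
    cs,_=cv2.findContours(k,cv2.RETR_EXTERNAL,cv2.CHAIN_APPROX_NONE); q=max(cs,key=cv2.contourArea)[:,0]
    q=q[(q[:,0]>x0+1)&(q[:,0]<x1-2)&(q[:,1]>y0+1)&(q[:,1]<y1-2)]
    P=np.array([px(c,u,v,z)[:2] for u,v in q]); 
    f=least_squares(lambda a:np.hypot(*(P-a[:2]).T)-a[2],[*P.mean(0),rad],loss='soft_l1',f_scale=.001)
    return f.x, len(q), np.abs(f.fun).mean()
E
python3 - <<'E'
from h import *
from plant import r
c=np.load("pics/w9.npz"); print("pot",redfit(c,(150,0,400,175),.157,.058))
c=np.load("pics/w6.npz"); print("lid",redfit(c,(20,90,140,205),.014,.057)); print("pot0",redfit(c,(180,20,330,150),.058,.058))
st=r.get_state(); print(st["joints"].round(0),plan(st,[.623,-.11,.22],180),plan(st,[.71,-.183,.22],90))
E
```

```text
pot (array([0.44877696, 0.3524261 , 0.06032239]), 923, np.float64(0.002315840295139441))
lid (array([ 0.62687936, -0.18182014,  0.05679474]), 275, np.float64(0.0004135009086671212))
pot0 (array([ 0.47889815, -0.02180667,  0.05726886]), 320, np.float64(0.00026160499447262813))
[  51.   17.   -0.   -0.  -72. -118.] [[46.8, -474.3, -111.3], 'jaw', np.float64(113.4), 'twist', np.float64(-66.6)] [[45.8, -575.9, -60.4], 'jaw', np.float64(113.4), 'twist', np.float64(23.4)]
```

```bash
python3 - <<'E'
from h import *
from scipy.optimize import least_squares
c=np.load("pics/w9.npz"); g=cv2.GaussianBlur(c["frame"],(3,3),0).astype(int)
h=cv2.cvtColor(c["frame"],cv2.COLOR_RGB2HSV)
for v in (76,):
  print([ (u,h[v,u].tolist()) for u in range(185,225,3)])
  print([ (u,h[v,u].tolist()) for u in range(345,375,3)])
# edges: radial search outward from centre for largest gradient near predicted rim radius
lab=cv2.cvtColor(c["frame"],cv2.COLOR_RGB2LAB).astype(float)
def fit(ctr,rad,w=.010):
  for it in range(4):
    P=[]
    for a in np.radians(np.arange(0,360,4)):
      rr=np.arange(rad-w,rad+w,.0003); uv=np.array([proj(c,[ctr[0]+q*np.cos(a),ctr[1]+q*np.sin(a),.157]) for q in rr])
      if uv.min()<1 or (uv[:,0]>510).any() or (uv[:,1]>190).any(): continue
      s=cv2.remap(lab.astype(np.float32),uv[:,0].astype(np.float32),uv[:,1].astype(np.float32),1)[:,0]
      d=np.linalg.norm(s[8:]-s[:-8],axis=1); q=rr[d.argmax()+4]; P.append([ctr[0]+q*np.cos(a),ctr[1]+q*np.sin(a)])
    P=np.array(P); f=least_squares(lambda x:np.hypot(*(P-x[:2]).T)-rad,ctr,loss='soft_l1',f_scale=.001); ctr=f.x
  return ctr,len(P),np.median(np.abs(f.fun))
for c0 in ((.4455,.3568),(.4488,.3524)):
  print("outer",fit(np.array(c0),.058),"inner",fit(np.array(c0),.050,.006))
E
```

```text
[(185, [16, 116, 152]), (188, [16, 114, 155]), (191, [10, 152, 62]), (194, [12, 146, 91]), (197, [12, 145, 88]), (200, [10, 143, 59]), (203, [10, 173, 50]), (206, [9, 154, 81]), (209, [7, 158, 153]), (212, [7, 164, 145]), (215, [8, 157, 146]), (218, [8, 163, 103]), (221, [7, 159, 106]), (224, [8, 157, 206])]
[(345, [8, 158, 103]), (348, [8, 167, 147]), (351, [8, 152, 230]), (354, [9, 153, 235]), (357, [11, 139, 236]), (360, [19, 94, 238]), (363, [19, 95, 239]), (366, [19, 96, 240]), (369, [19, 96, 240]), (372, [20, 96, 238])]
outer (array([0.45360653, 0.34753898]), 74, np.float64(0.0020783408465605002)) inner (array([0.44580033, 0.35705893]), 83, np.float64(0.0005947367707140744))
outer (array([0.4536673 , 0.34732819]), 74, np.float64(0.0018019604132065957)) inner (array([0.44578768, 0.35708413]), 83, np.float64(0.0003553603503996666))
```

```bash
python3 -m jog '{"fingers":[0.6,0.6,0.6,0.6,0.6],"dp":[[0,-35,-9],[5,-80,-20],[10,-125,-31],[15,-170,-43],[20,-215,-54]],"twist":[0,0,0,0,0]}' 30|head -2
python3 -m jog '{"fingers":[0.6,0.6,0.6,0.6,0.6],"dp":[[0,-45,-11],[0,-90,-23],[0,-135,-34],[0,-180,-45],[0,-225,-56]],"twist":[-7,-14,-21,-28,-36]}'|head -2
python3 - <<'E'
from h import *
from plant import r
st=r.get_state(); print(st["joints"].round(0),plan(st,[.627,-.182,.15],150))
E
```

```text
time_s: 21.7
tcp_pos: [0.5723, 0.1484, 0.2499]
time_s: 22.2
tcp_pos: [0.6098, -0.0823, 0.248]
[ 10.  15.  -6.  -1. -69. -40.] [[96.9, -65.8, -78.2], 'jaw', np.float64(149.7), 'twist', np.float64(-0.3)]
```

```bash
python3 -m jog '{"fingers":[0.6,0.6,0.6,0.6,0.6],"dp":[[15,-20,-25],[35,-45,-55],[60,-66,-78],[97,-66,-78],[97,-66,-78]],"twist":[0,0,0,0,0]}' 30|head -2
python3 - <<'E'
from h import *
from plant import r
c=snap(r,"wrist","w10"); st=r.get_state(); print(plan(st,[.627,-.182,.037],150))
for b in ((130,40,380,235),): print(redfit(c,b,.014,.057))
E
```

```text
time_s: 22.7
tcp_pos: [0.6235, -0.1826, 0.1448]
[[110.9, -2.5, 0.4], 'jaw', np.float64(149.6), 'twist', np.float64(-0.4)]
(array([ 0.62752096, -0.18293155,  0.0562151 ]), 277, np.float64(0.0002734656418031525))
```

View pics/w10.png

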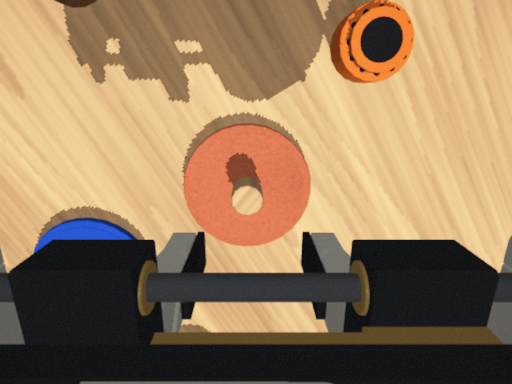

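```bash
python3 -m jog '{"fingers":[0.6,0.6,0.6,0.6,0.6],"dp":[[25,-3,0],[55,-3,0],[85,-3,0],[103,-3,0],[108,-3,0]],"twist":[0,0,0,0,0]}' 30
python3 -m jog '{"fingers":[0.3,0,0,0,0],"dp":[[0,0,0],[0,0,0],[0,0,0],[0,0,0],[0,0,0]],"twist":[0,0,0,0,0]}'
python3 -m jog '{"fingers":[0,0,0,0,0],"dp":[[0,0,0],[-20,0,0],[-60,0,0],[-105,0,0],[-150,0,0]],"twist":[0,0,0,0,0]}'
python3 - <<'E'
from h import *
from plant import r
st=r.get_state(); print(plan(st,[.4458,.357,.25],150))
E
```

```text
time_s: 23.25
tcp_pos: [0.6274, -0.1818, 0.0402]
eef_rot: [60.6, 89.3, 120.3]
contact_force: [-0.4, -0.6, 0.7]
gripper_width: 0.0525
time_s: 23.75
tcp_pos: [0.6281, -0.1818, 0.0416]
eef_rot: [53.0, 89.3, 112.7]
contact_force: [-1.1, 2.4, 5.9]
gripper_width: 0.0253
time_s: 24.25
tcp_pos: [0.628, -0.1835, 0.1926]
eef_rot: [59.5, 89.3, 119.3]
contact_force: [1.5, 1.0, -1.8]
gripper_width: 0.0252
[[-50.4, 430.4, 375.2], 'jaw', np.float64(149.7), 'twist', np.float64(-0.3)]
```

```bash
python3 -m jog '{"fingers":[0,0,0,0,0],"dp":[[-20,20,17],[-40,50,44],[-55,85,74],[-60,120,105],[-60,155,135]],"twist":[0,0,0,0,0]}'|head -2
python3 -m jog '{"fingers":[0,0,0,0,0],"dp":[[0,35,30],[0,70,61],[0,105,91],[0,140,122],[0,170,148]],"twist":[0,0,0,0,0]}'|head -2
python3 - <<'E'
from h import *
from plant import r
st=r.get_state(); print(st["joints"].round(0),plan(st,[.4458,.357,.25],150))
E
```

```text
time_s: 24.75
tcp_pos: [0.5621, 0.012, 0.2561]
time_s: 25.25
tcp_pos: [0.4887, 0.2274, 0.2589]
[ 45.   7. -15.  -1. -68. -75.] [[10.6, 102.3, 90.2], 'jaw', np.float64(149.7), 'twist', np.float64(-0.3)]
```

```bash
python3 -m jog '{"fingers":[0,0,0,0,0],"dp":[[0,35,30],[0,70,62],[0,95,83],[0,102,90],[0,102,90]],"twist":[0,0,0,0,0]}'|head -2
python3 - <<'E'
from h import *
from plant import r
c=snap(r,"wrist","w11"); st=r.get_state(); t=st["tcp_pos"]; M=rot(st); print(plan(st,[.4458,.357,.195],150))
z=t[2]-.026; o=np.array([t[0],t[1],z]); Y,Z=M[:,1]*[1,1,0],M[:,2]*[1,1,0]
print("pred L,R,top",proj(c,o-.057*Y),proj(c,o+.057*Y),proj(c,o-.057*Z))
h=cv2.cvtColor(c["frame"],cv2.COLOR_RGB2HSV); m=cv2.inRange(h,(0,150,60),(9,255,255)); 
print([(v,np.flatnonzero(m[v])[[0,-1]].tolist()) for v in range(0,240,20) if m[v].any()])
col=int(proj(c,o)[0]); print("col",np.flatnonzero(np.diff(m[:235,col].astype(int))).tolist())
E
```

```text
time_s: 25.75
tcp_pos: [0.4453, 0.3576, 0.26]
[[65.1, -0.6, 0.0], 'jaw', np.float64(149.8), 'twist', np.float64(-0.2)]
pred L,R,top [151.49904471 236.04171091] [349.77816204 235.21253097] [250.77789153 135.70348762]
[(60, [330, 351]), (80, [229, 326]), (100, [196, 322]), (120, [181, 320]), (140, [176, 325]), (160, [175, 325]), (180, [170, 336]), (200, [160, 308]), (220, [190, 298])]
col [96, 98, 101, 102, 103, 104, 105, 109, 117, 217]
```

View pics/w11.png

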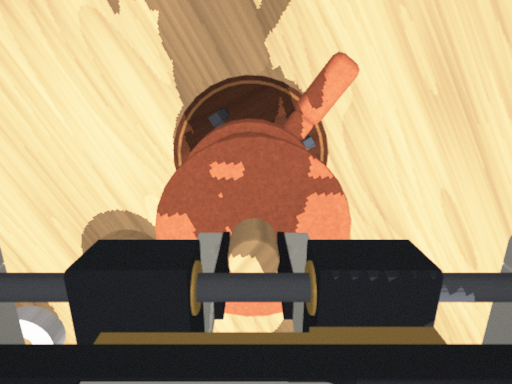

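```bash
python3 -m jog '{"fingers":[0,0,0,0,0],"dp":[[10,0,0],[25,0,0],[40,0,0],[50,0,0],[57,0,0]],"twist":[0,0,0,0,0]}'
python3 -m jog '{"fingers":[0,0,0,0,0],"dp":[[2,0,0],[4,0,0],[6,0,0],[8,0,0],[8,0,0]],"twist":[0,0,0,0,0]}'
```

```text
time_s: 26.3
tcp_pos: [0.4454, 0.356, 0.2019]
eef_rot: [63.1, 89.3, 122.8]
contact_force: [0.2, 0.6, -0.5]
gripper_width: 0.0252
time_s: 26.8
tcp_pos: [0.4453, 0.3561, 0.1939]
eef_rot: [62.6, 89.3, 122.3]
contact_force: [0.0, 0.4, -1.3]
gripper_width: 0.0252
```

```bash
python3 -m jog '{"fingers":[0,0,0,0,0],"dp":[[1,0,0],[2,0,0],[3,0,0],[3,0,0],[3,0,0]],"twist":[0,0,0,0,0]}'
```

```text
time_s: 27.3
tcp_pos: [0.4455, 0.3564, 0.1925]
eef_rot: [54.7, 89.3, 114.4]
contact_force: [-4.4, -1.8, 8.8]
gripper_width: 0.0254
```

```bash
python3 -m jog '{"fingers":[0.4,0.6,0.6,0.6,0.6],"dp":[[0,0,0],[0,0,0],[0,0,0],[0,0,0],[0,0,0]],"twist":[0,0,0,0,0]}'
python3 -m jog '{"fingers":[0.6,0.6,0.6,0.6,0.6],"dp":[[-25,0,0],[-65,0,0],[-95,0,20],[-100,0,65],[-100,0,90]],"twist":[0,0,0,0,0]}'|head -2
python3 -m jog '{"fingers":[0.6,0.6,0.6,0.6,0.6],"dp":[[0,0,0],[0,0,0],[0,0,0],[0,0,0],[0,0,0]],"twist":[0,0,0,0,0]}'|head -2
python3 - <<'E'
from h import *
from plant import r
c=snap(r,"wrist","w12"); snap(r,"scene","s12"); p=[.4458,.357]
print("disc c",proj(c,[*p,.165]),"knob top",proj(c,[*p,.197]))
print("lid",redfit(c,(100,2,420,225),.165,.057,lo=(0,150,60),hi=(9,255,255)))
a=cv2.imread("pics/w12.png"); b=cv2.imread("pics/s12.png")[60:230,260:450]; b=cv2.resize(b,None,fx=384/170,fy=384/170)
cv2.imwrite("pics/ws12.png",cv2.resize(np.hstack([a,b]),None,fx=.84,fy=.84))
E
```

```text
time_s: 27.8
tcp_pos: [0.4455, 0.3563, 0.1923]
eef_rot: [56.1, 89.3, 115.9]
contact_force: [-0.3, 0.6, -0.6]
gripper_width: 0.052
time_s: 28.3
tcp_pos: [0.4929, 0.4353, 0.2948]
time_s: 28.8
tcp_pos: [0.4927, 0.4347, 0.2953]
disc c [252.94254074  76.7215355 ] knob top [253.35410566  74.75800391]
lid (array([0.44440752, 0.35605175, 0.05695096]), 380, np.float64(0.0008802099775542191))
```

View pics/ws12.png

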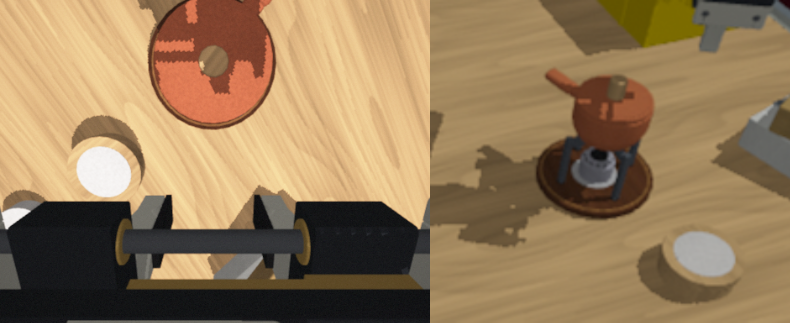

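```bash
python3 -c "
from plant import r
print(r.close_job())"
```

```text
the job is handed in; nothing more can be done
None
```

The fondue set is assembled on the board and handed in at about 29 s. The order was burner, stand, pot, lid, each lowered to contact and then released. I didn't touch the jar, mill or cheese box. No verdict is reported on hand-in, so what follows rests on my own camera and force checks.

| Piece | Last check | Limit |
|---|---|---|
| Burner | looked upright and roughly central on the disc (by eye) | 15 mm |
| Stand | about 2 mm from the board's centre | 15 mm |
| Pot | about 2 mm from the stand's centre line | 12 mm |
| Lid | about 1.7 mm from the pot's centre, looked flat on the rim in the last wrist and scene views | 9 mm |

- **Disagreeing check:** two outline fits of the pot's outer edge gave centres about 5 mm and 12 mm away. They had poor residuals, probably because they caught the pot's side and the board. I relied on the inner-rim fit, which had a 0.4 mm residual and matched the arm's position at release.
- **Tilted in the grip:** the pot sagged about 2–3° while carried. It looked level once released.
- **Lid height:** the lid touched down about 1.5 mm higher than I had calculated.
- **Picture budget:** I viewed 16 pictures, two over, to check the lid before and after placing it.

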